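# Load the tube labeller and hold its feed gate open

### The arm

A 6-joint arm with a two-finger parallel gripper is mounted at the origin on the work surface. World frame = base frame: x ahead of the robot, y to its left, z up, the work surface at z = 0. Lengths are in mm, angles in rad, forces in N, time in s.
With the tool pointing down it reaches from about 400 to 925 mm from the base axis. Payload 12.5 kg.
Tool frame: the origin (TCP) lies at the very end of the fingers, on their centre line; the grasp point (between the pads) lies 19 mm behind it; z points along the fingers, y is the direction in which the jaws open and shut (so a half turn about z gives the same grasp; the last joint's range is limited). The gripper opens to 95 mm and grips with 3 to 60 N. Pads are 20 mm wide; open, the fingers measure 119 mm over their backs; the gripper's body (75 mm by 180 mm) begins 59 mm behind the grasp point.
Start: joints at [-1.219, 0.491, 1.559, -0, 1.092, -0.106], TCP at [276.259, -560.649, 214.661] pointing down, gripper open.
Joint ranges: [-3.1, 3.1], [-0.84, 2.19], [0.05, 2.79], [-1.13, 4.28], [0.06, 2.93], [-2.69, 2.69]. Speed limits (rad/s): [2.22, 2.22, 2.79, 3.14, 3.14, 3.14].

### API

Orientations are given as [roll, pitch, yaw] about the fixed x, y, z axes, in that order (R = Rz(yaw) Ry(pitch) Rx(roll)).
In Python, from cell import env gives the robot as it stands. The module is installed in compiled form; this text tells all that it offers.
- The arm moves only by the tool arm_command, never from a script. Its argument "deltas" is a list that holds one entry, the list of rows, each a list of 5 numbers: the closure, from 0 (fully open) to 1 (shut), then the shift along the world's x, y, z as a fraction of full scale, then the turn about the world's z as a fraction of full scale. In form: [[[grip, dx, dy, dz, twist], ...]]. A call has 1 to 12 rows; each row shifts and turns the pose as measured when the row begins; what a row does not reach is not made up. Full scale, the value 1, is 100 mm for a shift and pi/4 rad for a turn. A row lasts 1/12 s, in which the tool goes at most 41.7 mm and 7.16 degrees, less where a joint would pass 70% of its speed; a pose out of reach is approached as far as the arm can. A call with a number of a shift or a turn outside -1 to 1 is refused whole. A call with a gripper value outside its range is refused whole. The fingers move at their own pace and stop on an object; the grip force is fixed at half the most. Time passes only in rows, so rows that do not move let the fingers close. It gives the time, the measured TCP pose, the force and the opening at its end, in the units of the state.
- env.state(): the state, without advancing time (a new reading comes with each control period).
- env.read_camera(name): name is "scene" or "top"; returns a dict with "frame" (420x560x3 uint8, red, green, blue), "fx", "fy", "cx", "cy" (pixels), "k1" (the pictures are not rectified: a ray, as slopes to the right and down, at radius r is drawn at 1 + k1 r^2 times it, then the intrinsics apply), "R" (3x3) and "t" (3): a world point X has camera coordinates R X + t. Camera axes: x right, y down, z forward; pixel columns grow to the right and rows downward; lengths in mm; the calibration is good to about 2 mm. A picture is of the moment at which its call begins. There is no depth.
- env.job_done(): hands the job in, once; it reports no verdict.
The state is a dict: "t": time; "joints": joint angles; "qvel": joint speeds; "tau": joint torques, N m; "eef_pos": TCP position; "tcp_rot": TCP orientation; "ft_force": force on the tool from outside, world axes, zero at the start; "moment": the same for the moment, N m; "opening": opening from 0.0 (shut) to 1.0 (fully open).
Only numpy, scipy, OpenCV 4.12 (cv2) and the standard library are available. Lean on these libraries where they do the work, as an engineer would, in place of code of your own. Each camera call takes 0.05 s, during which the arm holds its last target.

### The job

Load the tube labeller: put the full label roll over the upright spindle, right down on its seat, and let go of it. Then release the feed gate by squeezing its two catches, the inner one (nearer the hinge) first and then the outer one, swing the gate out past its click until it stands wide open, nearly square to where it was, and finish still holding it there with the gripper so a colleague can thread the strip. The roll stays on its seat and the other things on the bench are left where they are.

Things in the scene. Friction and masses are not known exactly. Their poses are not given: they have to be found in the camera images.
- labeller: Tube labeller, fixed: grey deck 200 mm (its x) by 300 mm (its y), 30 mm high. Origin at bench level, 10 mm to +y of the deck's centre; at yaw 0 its -x side, with the gate, faces the robot, +y is the robot's left. White housing along the back edge (x 72 to 98 mm), top at 65 mm; black block 55 x 50 mm at x 50, y -125 mm, top at 58 mm.
- seat (a point): Foot of the spindle: centre of the black seat disc's top (disc 68 mm across), 34 mm above the bench. A smooth upright steel spindle of 20 mm diameter rises 70 mm from here, its top 8 mm tapered to 12 mm diameter. It stands 85 mm behind the gate.
- roll: The full label roll, white paper: a rigid cylinder 60 mm in diameter and 50 mm high with a bore of 25 mm right through; about 150 g. Stands upright loose on the bench; origin at the centre of its underside, z up along the bore. It can be pinched across its diameter from above; a low bare brown core and a specimen cup stand near it.
- hinge (a point): A point on the gate's upright hinge axis, 65 mm above the bench, at the gate's -y end (labeller axes). Fixed to the labeller.
- gate (a joint): Gate angle, rad: 0 closed, grows as it swings towards the robot (anticlockwise from above, about hinge), stop at 1.57. Locked until both catches are squeezed. A spring pulls it shut: 0.17 N m closed, 0.65 N m at 1.35 rad (4 N at the outer catch). A sprung click resists at about 0.35 to 0.85 rad (with the spring up to 1 N m, 6 N at the outer catch). Let go, it does not stay wide.
- gate_panel: The gate: aluminium panel, origin on the hinge axis at bench level. It lies along its own +y, 12 to 200 mm from the hinge, 24 mm thick (own x), underside 34 and top 65 mm above the bench; closed, its axes are the labeller's. On its top edge stand two catches 90 mm apart, each an aluminium post and a sliding steel tab, upright. Swing it by a squeezed catch or by the panel.
- inner_squeeze (a point): Middle of the INNER catch (near the hinge) once squeezed: 68 mm from the hinge, 90 mm above the bench. Moves and turns with the gate. Post (fixed, hinge side) and sliding steel tab (free-end side): each 8 mm thick along own y, 20 mm wide, tops at 105 mm. Post's outer face 12 mm to -y of this point; tab's outer face 26 mm to +y, after squeezing 12 mm (pair 38 mm wide, then 24).
- catch_inner (a joint): How far the inner catch's sliding tab has been squeezed towards its post, in m: 0 to 0.014; withdraws its bolt, clear from about 0.010. Takes about 5 N and stays where it is put.
- outer_squeeze (a point): The same point of the OUTER catch (nearer the free end): 158 mm from the hinge, 90 mm above the bench; same layout and axes.
- catch_outer (a joint): The same for the outer catch's sliding tab, in m: 0 to 0.014, about 5 N, stays where it is put.
- core: Bystander: empty brown cardboard core, 36 mm across, 50 mm high, standing. Origin at its underside.
- cup: Bystander: clear specimen cup with white lid, 56 mm across, 55 mm high. Origin at its underside.
- tube_rack: Bystander: white rack of capped sample tubes, 62 x 190 mm, 96 mm high. Origin at its underside.
- slide_box: Bystander: closed salmon-coloured slide box, 170 x 90 x 35 mm. Origin at its underside.
- reagent: Bystander: amber bottle, 64 mm across, 140 mm high. Origin at its underside.
- marker: Bystander: grey marker pen lying down, 120 mm long (along its x), 12 mm thick.

How it is judged:
By the outcome, as a careful person would: the job done as asked, in the order asked, and still so for the second after the job is handed in, while the arm keeps its last pose, push and grip.
It also fails if it takes over 58 s, if anything falls off the work surface, if the arm or the gripper's body presses on something with over 40 N, if the wrist force passes 120 N, or if a joint passes its speed limit or range.

## Working session

There is one attempt and no reset: what is moved stays moved. The work goes in short steps, Python scripts to look and compute and a tool call to move; the robot and the scene stay as the last step left them, time stands still between calls to the robot, and variables do not carry over. Pictures are saved under pics/ and viewed, and the job is handed in when it is done.

Besides the shell and the picture viewer there is one more tool, called after "Emit:" by a JSON object that holds its "op" and its "data", one argument or row to a line. arm_command: Moves the arm, as the interface text tells. Its arguments: {"type":"object","properties":{"deltas":{"type":"array","items":{"type":"array","items":{"type":"array","items":{"type":"number","minimum":-1,"maximum":1}}}}},"required":["deltas"]}

```bash
mkdir -p pics; cat > h.py <<'E'
import numpy as np, cv2
from cell import env
def cam(n,save=None):
    c=env.read_camera(n); c['R']=np.array(c['R']);c['t']=np.array(c['t'])
    if save: cv2.imwrite('pics/'+save,cv2.cvtColor(c['frame'],cv2.COLOR_RGB2BGR))
    return c
def K(c): return np.array([[c['fx'],0,c['cx']],[0,c['fy'],c['cy']],[0,0,1.]])
def ray(c,px):
    p=cv2.undistortPoints(np.array([[px]],float),K(c),np.array([c['k1'],0,0,0.]))[0,0]
    d=c['R'].T@np.array([p[0],p[1],1]); o=-c['R'].T@c['t']; return o,d
def onz(c,px,z):
    o,d=ray(c,px); return o+d*(z-o[2])/d[2]
def proj(c,X):
    p,_=cv2.projectPoints(np.array(X,float).reshape(-1,1,3),cv2.Rodrigues(c['R'])[0],c['t'],K(c),np.array([c['k1'],0,0,0.])); return p[:,0]
E
python3 - <<'E'
from h import *
import pickle
print(env.state())
for n in('scene','top'):
    c=cam(n,n+'0.png'); pickle.dump(c,open(n+'0.pkl','wb')); print(n,c['fx'],c['k1'],-c['R'].T@c['t'],c['R'][2])
E
```

```text
{'t': 0.0, 'joints': array([-1.21859930e+00,  4.91534577e-01,  1.55942526e+00, -3.40194570e-05,
        1.09169976e+00, -1.05593737e-01]), 'qvel': array([-0.00128907,  0.0006576 ,  0.00079346, -0.00063741, -0.00044822,
        0.00020328]), 'tau': array([-2.63201648e-03, -6.12645864e+01, -2.58185130e+01,  6.91350410e-02,
        4.81779815e-02, -1.10079839e-04]), 'eef_pos': array([ 276.16522367, -560.41615219,  214.08560064]), 'tcp_rot': array([-3.14052848e+00, -8.24483446e-05,  4.57806417e-01]), 'ft_force': array([-0.26067955, -0.07998317,  0.22099374]), 'moment': array([ 0.03802385,  0.03803734, -0.01767879]), 'opening': 1.0030443112104086}
scene 430.5984004947563 0.031842393630692356 [ 1.06333372e+03 -2.81482950e-02  8.85719328e+02] [-0.55538182 -0.04100311 -0.830584  ]
top 400.91784628105887 -0.03602068579363966 [520.08527057 -43.21429362 947.73397254] [ 0.04638426 -0.01455463 -0.99881763]
```

View pics/scene0.png

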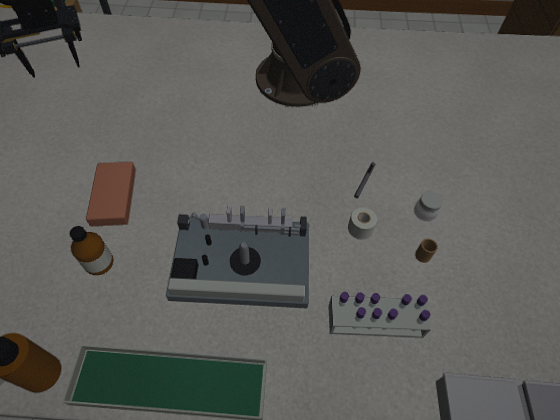

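View pics/top0.png

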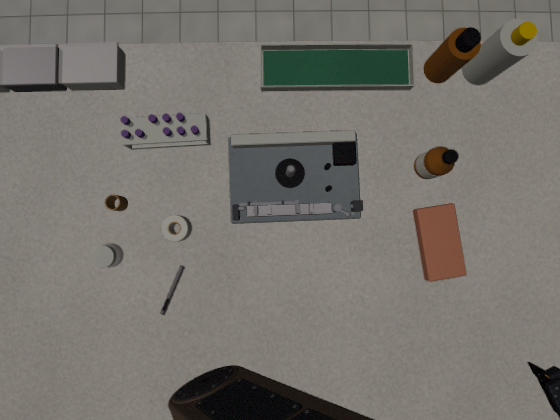

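The scene view shows the roll at (363,222), the spindle at (244,258) and the gate along row 220. In the top view the roll is at (176,228), the seat at (290,172) and the gate along row 209. I'll zoom in next.

```bash
python3 - <<'E'
import cv2
a=cv2.imread('pics/top0.png')[120:235,140:370]; b=cv2.imread('pics/scene0.png')[195:315,160:320]
cv2.imwrite('pics/ta.png',cv2.convertScaleAbs(cv2.resize(a,None,fx=3.4,fy=3.4,interpolation=2),alpha=1.6)); cv2.imwrite('pics/sb.png',cv2.convertScaleAbs(cv2.resize(b,None,fx=5,fy=5,interpolation=2),alpha=1.5))
E
```

```text
(no output)
```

View pics/ta.png

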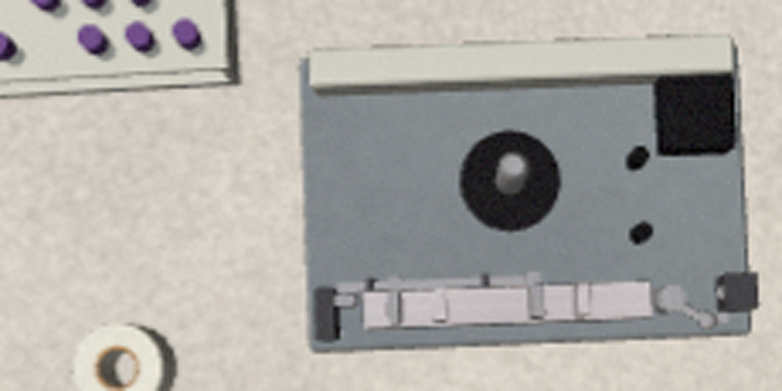

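View pics/sb.png

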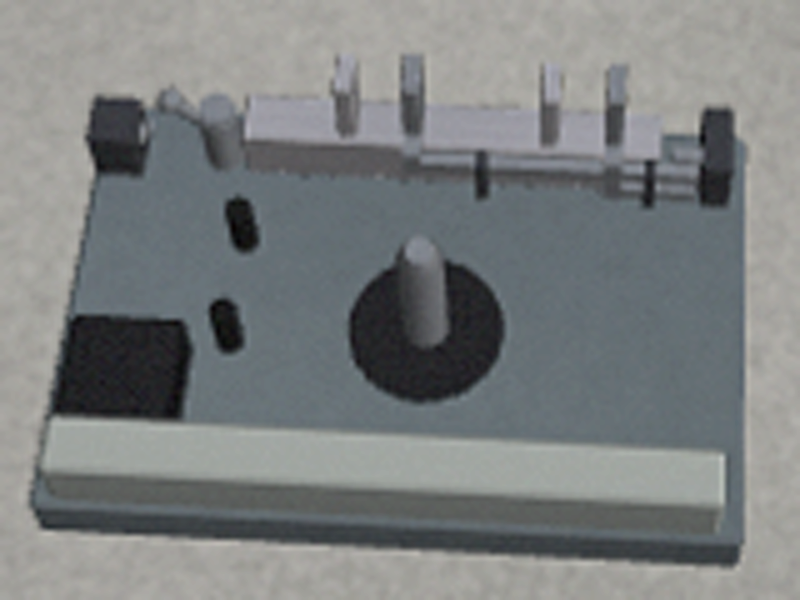

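```bash
cat > m.py <<'E'
from h import *
import pickle
s=pickle.load(open('scene0.pkl','rb'));t=pickle.load(open('top0.pkl','rb'))
S=lambda x,y:(160+(x+.5)/5-.5,195+(y+.5)/5-.5)
T=lambda x,y:(140+(x+.5)/3.4-.5,120+(y+.5)/3.4-.5)
def blob(c,roi,f):
    x0,y0,x1,y1=roi; m=f(c['frame'][y0:y1,x0:x1].astype(int)).astype(np.uint8)
    n,l,st,ce=cv2.connectedComponentsWithStats(m); i=1+np.argmax(st[1:,4])
    cs,_=cv2.findContours((l==i).astype(np.uint8),cv2.RETR_EXTERNAL,cv2.CHAIN_APPROX_NONE)
    pts=cs[0][:,0]+[x0,y0]; return pts,st[i]
dark=lambda a:a.max(2)<45
for n,c,roi in(('s',s,(225,235,265,285)),('t',t,(270,150,312,195))):
    pts,st=blob(c,roi,dark); W=np.array([onz(c,p,34)[:2] for p in pts.astype(float)])
    (cx,cy),r=cv2.minEnclosingCircle(W.astype(np.float32)); print('seat',n,cx,cy,2*r,st)
    e=cv2.fitEllipse(W.astype(np.float32));print(e)
tri=lambda a,b:(lambda o1,d1,o2,d2:(lambda k:((o1+d1*k[0]+o2+d2*k[1])/2,np.linalg.norm(o1+d1*k[0]-o2-d2*k[1])))(np.linalg.lstsq(np.c_[d1,-d2],o2-o1,rcond=None)[0]))(*ray(s,a),*ray(t,b))
for nm,a,b in(('hinge',S(218,103),T(672,298)),('spindletop',S(419,243),T(514,160))): print(nm,tri(a,b))
print('hinge65',onz(s,S(218,103),65),onz(t,T(672,298),65))
for nm,p,z in(('deckL',T(312,350),30),('deckR',T(749,332),30),('houseBL',T(310,50),65),('houseBR',T(733,37),65),('gateL',T(364,328),65),('gateR',T(651,316),65),('gateLb',T(362,291),65),('gateRb',T(650,281),65)): print(nm,onz(t,p,z)[:2])
for nm,p,z in(('deckBL',S(738,545),30),('deckBR',S(35,510),30),('houseL',S(723,455),65),('houseR',S(52,418),65)): print(nm,onz(s,p,z)[:2])
# roll
br=lambda a:(a.min(2)>150)
for n,c,roi in(('s',s,(345,200,382,242)),('t',t,(158,210,195,248))):
    x0,y0,x1,y1=roi; print(n,np.percentile(c['frame'][y0:y1,x0:x1].min(2),[10,50,70,80,90,95]))
E
python3 m.py; python3 - <<'E'
import cv2
a=cv2.imread('pics/top0.png')[190:285,90:220]; b=cv2.imread('pics/scene0.png')[155:275,330:450]
import numpy as np
a=cv2.resize(a,(520,380),interpolation=0);b=cv2.resize(b,(480,480),interpolation=0)
o=np.zeros((480,800,3),np.uint8);o[:304,:400]=cv2.resize(a,(400,304)) if 0 else a[:304,:400];o[:480,400:]=b[:,:400]
cv2.imwrite('pics/roll.png',cv2.convertScaleAbs(o,alpha=1.2))
E
```

```text
seat s 642.8401489257812 -85.60816955566406 73.12104797363281 [  5  10  31  30 571]
((645.995849609375, -84.75220489501953), (63.52907180786133, 65.60957336425781), 139.86705017089844)
seat t 643.9987182617188 -82.79269409179688 66.78536987304688 [  6   9  29  29 588]
((643.9830322265625, -82.91099548339844), (64.369140625, 65.3526382446289), 89.16295623779297)
hinge (array([ 561.12195936, -184.8309767 ,   72.39981984]), np.float64(0.7177928718099881))
spindletop (array([646.04848414, -82.86521029, 112.60815216]), np.float64(1.1490230075689887))
hinge65 [ 556.55171701 -186.88135948   65.        ] [ 561.43064781 -185.6633178    65.        ]
deckL [531.99948802  52.027389  ]
deckR [ 539.21187543 -243.04089304]
houseBL [727.62688947  47.60229535]
houseBR [ 732.63661897 -230.19099456]
gateL [545.22332788  14.60299341]
gateR [ 549.94725882 -171.69773521]
gateLb [569.22394928  15.58264632]
gateRb [ 572.72944736 -171.5686765 ]
deckBL [731.60856898  55.27672707]
deckBR [ 739.81121576 -237.41730042]
houseL [707.56439518  45.80069841]
houseR [ 713.43346733 -229.27064754]
s [ 52. 105. 108. 110. 117. 118.]
t [ 68. 121. 124. 131. 133. 134.]
```

View pics/roll.png

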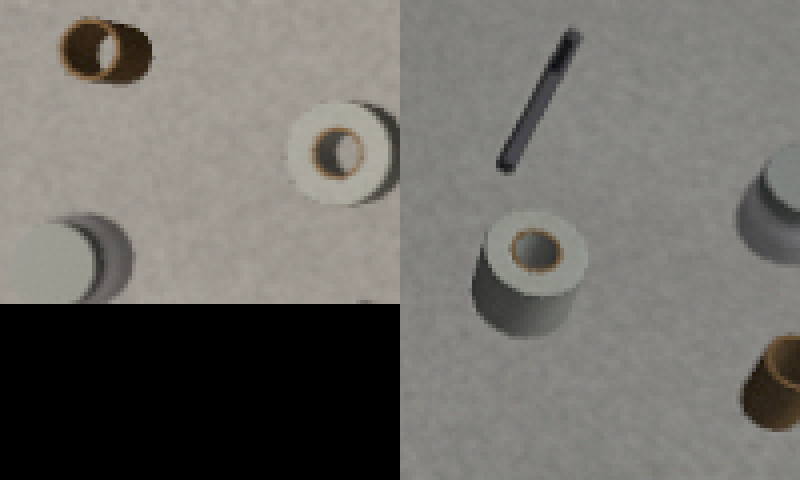

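```bash
cat > m2.py <<'E'
from m import *
print('----')
Rt=lambda x,y:(90+(x+.5)/4-.5,190+(y+.5)/4-.5); Rs=lambda x,y:(330+(x+.5-400)/4-.5,155+(y+.5)/4-.5)
for c,px in((t,Rt(340,153)),(s,Rs(535,253))): print('roll hand',onz(c,px,50))
for n,c,p in(('s',s,[Rs(483,252),Rs(588,252),Rs(537,210),Rs(535,296)]),('t',t,[Rt(287,153),Rt(392,153),Rt(340,100),Rt(340,206)])): print(n,[onz(c,q,50)[:2].round(1) for q in p])
# bore inner ellipse
print('bore',onz(t,Rt(338,153),50)[:2],onz(s,Rs(537,250),50)[:2])
h=np.array([561.7,-184.5]);v=np.array([-.023,1])
def P(d,x=0):return [*(h+d*v+np.array([x,.023*x])),105]
for nm,d,a,in(('ipost',60,S(346,60)),('itab',90,S(411,60)),('opost',150,S(551,68)),('otab',180,S(617,70))):
    print(nm,'expect',np.round(P(d),1),'scene',onz(s,a,105).round(1),'predpix top', ((proj(t,[P(d)])[0]-[140,120])*3.4).round(), 'scene',((proj(s,[P(d)])[0]-[160,195])*5).round())
E
python3 m2.py | sed -n '/----/,$p'
```

```text
----
roll hand [521.98893602 176.96903224  50.        ]
roll hand [524.46212628 175.81049749  50.        ]
s [array([526.2, 146.2]), array([521.3, 206. ]), array([494.7, 178.2]), array([553.2, 174.6])]
t [array([522.5, 206.6]), array([521.5, 147.9]), array([551.6, 176.8]), array([492.5, 177.1])]
bore [522.00677959 178.08769699] [522.33021705 177.03404934]
ipost expect [ 560.3 -124.5  105. ] scene [ 554.8 -126.1  105. ] predpix top [583. 297.] scene [346.  69.]
itab expect [559.6 -94.5 105. ] scene [552.5 -97.9 105. ] predpix top [535. 299.] scene [415.  72.]
opost expect [558.2 -34.5 105. ] scene [551.7 -36.9 105. ] predpix top [438. 303.] scene [553.  79.]
otab expect [557.6  -4.5 105. ] scene [550.4  -8.3 105. ] predpix top [389. 305.] scene [623.  83.]
```

Emit:
{"op": "arm_command", "data": {
  "deltas": [
    [[0,0.12,0.36,0,-0.14],[0,0.12,0.36,0,-0.14],[0,0.12,0.36,0,-0.14],[0,0.12,0.36,0,-0.14],[0,0.12,0.36,0,0],[0,0.12,0.36,0,0],[0,0.12,0.36,0,0],[0,0.12,0.36,0,0],[0,0.12,0.36,0,0],[0,0.12,0.36,0,0],[0,0.12,0.36,0,0],[0,0.12,0.36,0,0]]
  ]
}}

```text
t: 1.1
eef_pos: [418.4, -113.9, 210.1]
tcp_rot: [-3.137, 0.003, -0.014]
ft_force: [1.2, -0.9, -0.5]
opening: 1.002
```

Emit:
{"op": "arm_command", "data": {
  "deltas": [
    [[0,0.12,0.36,0,0.04],[0,0.12,0.36,0,0],[0,0.12,0.36,0,0],[0,0.12,0.36,0,0],[0,0.12,0.36,0,0],[0,0.12,0.36,0,0],[0,0.12,0.36,-0.1,0],[0,0.12,0.25,-0.15,0],[0,0.06,0.1,-0.2,0],[0,0,0,0,0]]
  ]
}}

```text
t: 1.93
eef_pos: [522.4, 196.2, 163.3]
tcp_rot: [-3.136, 0.001, 0.025]
ft_force: [-0.8, -0.0, -0.3]
opening: 1.0
```

Emit:
{"op": "arm_command", "data": {
  "deltas": [
    [[0,0,-0.15,0,0],[0,0,-0.04,-0.2,0],[0,0,0,-0.3,0],[0,0,0,-0.3,0],[0,0,0,-0.1,0],[0,0,0,0,0]]
  ]
}}

```text
t: 2.43
eef_pos: [521.9, 174.7, 73.3]
tcp_rot: [-3.137, 0.0, 0.027]
ft_force: [0.6, -0.5, -0.3]
opening: 1.001
```

```bash
python3 - <<'E'
from h import *
print(env.state()['eef_pos'])
a=cam('scene');b=cam('top')
f=lambda c,x,y,w=120,h=120:cv2.resize(c['frame'][y:y+h,x:x+w],(400,400),interpolation=2)
cv2.imwrite('pics/g1.png',cv2.cvtColor(np.hstack([f(a,300,150),f(b,115,170)]),4))
E
```

```text
[521.88149589 174.67046359  73.30974006]
```

View pics/g1.png

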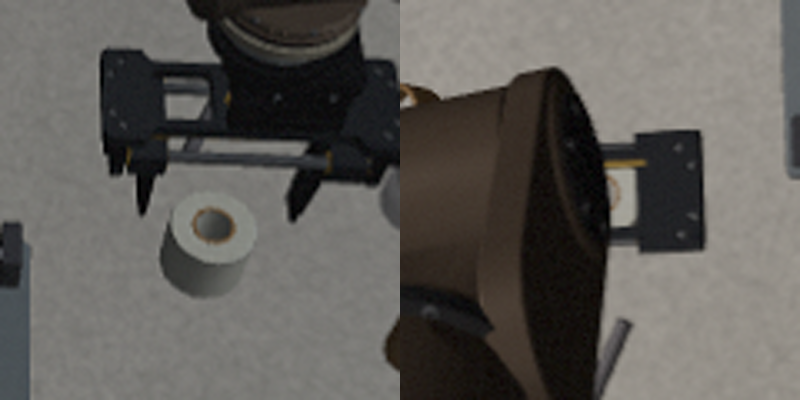

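The scene view shows the roll at about (215,240), between the fingertips at (145,210) and (292,215). The arm hides it in the top view. Next I descend and grip.

Emit:
{"op": "arm_command", "data": {
  "deltas": [
    [[0,0,0.02,-0.25,0],[0,0,0,-0.25,0],[0,0,0,-0.12,0],[0,0,0,-0.02,0],[1,0,0,0,0],[1,0,0,0,0],[1,0,0,0,0],[1,0,0,0,0],[1,0,0,0,0],[1,0,0,0,0],[1,0,0,0,0]]
  ]
}}

```text
t: 3.45
eef_pos: [530.5, 178.2, 24.7]
tcp_rot: [-3.132, -0.024, 0.027]
ft_force: [0.6, -0.3, -1.3]
opening: 0.617
```

```bash
python3 - <<'E'
from h import *
st=env.state();print({k:np.round(v,3) for k,v in st.items()})
a=cam('scene','g2.png')
E
```

```text
{'t': np.float64(3.45), 'joints': array([0.204, 0.654, 1.901, 0.009, 0.561, 1.74 ]), 'qvel': array([-0.   , -0.006,  0.   ,  0.   ,  0.004,  0.001]), 'tau': array([ 1.0000e-03, -6.1347e+01, -1.4963e+01,  2.1000e-02, -1.6200e-01,
       -0.0000e+00]), 'eef_pos': array([530.472, 178.191,  24.675]), 'tcp_rot': array([-3.132, -0.024,  0.027]), 'ft_force': array([ 0.552, -0.296, -1.35 ]), 'moment': array([ 0.01 ,  0.009, -0.009]), 'opening': np.float64(0.617)}
```

View pics/g2.png

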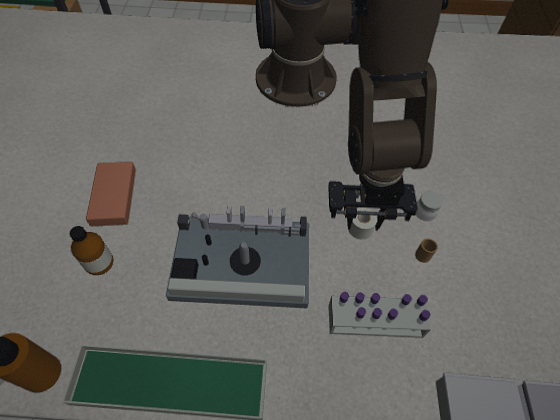

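The gripper drifted 8 mm off centre in x and sits 10 mm high. I'll open, re-centre and grip again.

Emit:
{"op": "arm_command", "data": {
  "deltas": [
    [[0,0,0,0,0],[0,0,0,0,0],[0,0,0,0,0],[0,-0.03,0,-0.03,0],[0,-0.03,0,-0.03,0],[0,-0.02,0,-0.03,0],[0,0,0,0,0]]
  ]
}}

```text
t: 4.08
eef_pos: [521.3, 178.1, 14.6]
tcp_rot: [-3.132, -0.024, 0.027]
ft_force: [-0.2, -0.2, -0.6]
opening: 0.994
```

```bash
python3 - <<'E'
from h import *
st=env.state();print(st['eef_pos'],st['tcp_rot'],st['opening'],st['ft_force'])
a=cam('scene')
cv2.imwrite('pics/g3.png',cv2.cvtColor(cv2.resize(a['frame'][165:265,310:450],(784,560),interpolation=2),4))
E
```

```text
[521.34005138 178.13158576  14.56028329] [-3.13237356 -0.02388484  0.02688159] 0.9944859857681729 [-0.23481283 -0.17040889 -0.58254594]
```

View pics/g3.png

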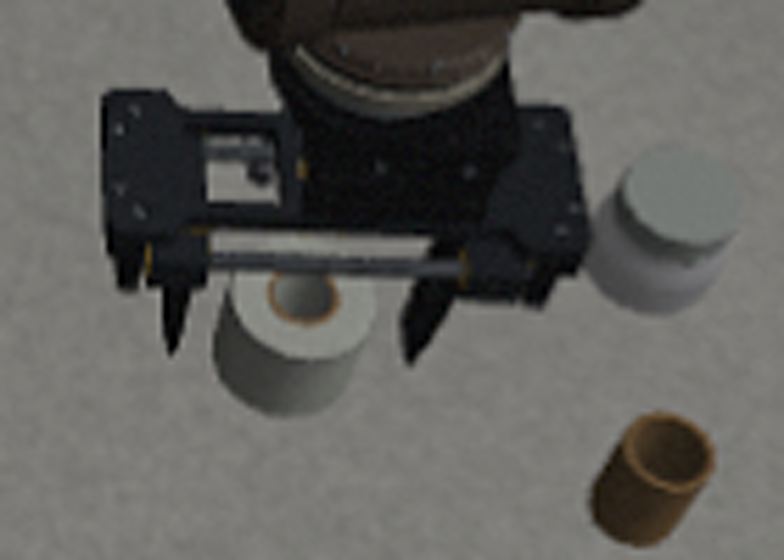

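The roll has not moved; its bore is still at pixel (364,217). Closing the gripper.

Emit:
{"op": "arm_command", "data": {
  "deltas": [
    [[1,0,0,0,0],[1,0,0,0,0],[1,0,0,0,0],[1,0,0,0,0],[1,0,0,0,0],[1,0,0,0,0]]
  ]
}}

```text
t: 4.63
eef_pos: [522.0, 178.2, 14.9]
tcp_rot: [-3.132, -0.025, 0.027]
ft_force: [0.7, -0.9, -0.6]
opening: 0.638
```

Emit:
{"op": "arm_command", "data": {
  "deltas": [
    [[1,0,0,0.1,0],[1,0,0,0.2,0],[1,0,0,0.25,0],[1,0,0,0.25,0],[1,0,0,0.25,0],[1,0,0,0.15,0],[1,0,0,0.05,0],[1,0,0,0,0]]
  ]
}}

```text
t: 5.3
eef_pos: [519.6, 177.7, 148.2]
tcp_rot: [-3.133, -0.021, 0.027]
ft_force: [0.7, 0.3, -1.3]
opening: 0.619
```

```bash
python3 - <<'E'
from h import *
st=env.state();print(st['eef_pos'],st['tcp_rot'],st['opening'],st['ft_force'])
a=cam('scene')
cv2.imwrite('pics/g4.png',cv2.cvtColor(cv2.resize(a['frame'][145:265,310:450],(700,600),interpolation=2),4))
E
```

```text
[519.57376917 177.6502398  148.21454563] [-3.13286095 -0.02128774  0.02664487] 0.6187790800579523 [ 0.6663829   0.25343961 -1.27151305]
```

View pics/g4.png

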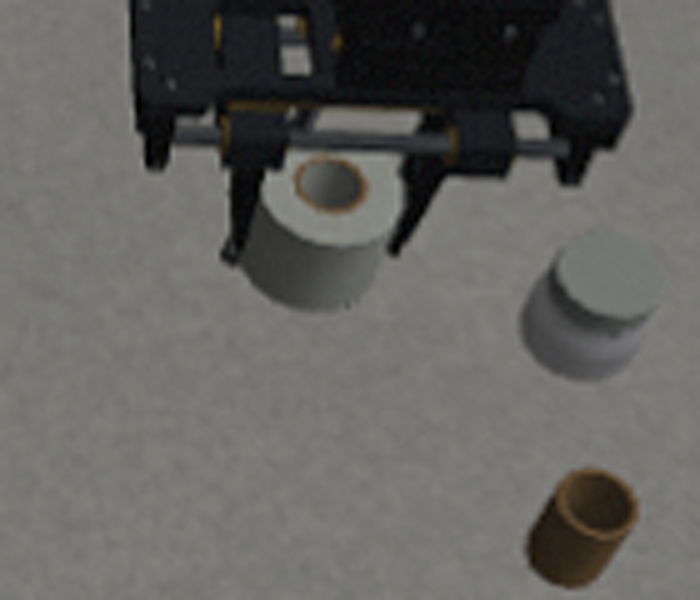

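The roll is held, its bore at crop (331,184), pixel about (375.8,181.4). Next I carry it above the spindle.

```bash
python3 - <<'E'
from h import *
import pickle
s=pickle.load(open('scene0.pkl','rb'))
print(onz(s,(375.8,181.4),183.5))
E
```

```text
[520.41747073 176.48147019 183.5       ]
```

Emit:
{"op": "arm_command", "data": {
  "deltas": [
    [[1,0.05,-0.12,0,0],[1,0.12,-0.25,0,0],[1,0.14,-0.3,0,0],[1,0.14,-0.3,0,0],[1,0.14,-0.3,0,0],[1,0.14,-0.3,0,0],[1,0.14,-0.3,0,0],[1,0.14,-0.3,0,0],[1,0.12,-0.25,0,0],[1,0.05,-0.1,0,0],[1,0,0,0,0],[1,0,0,0,0]]
  ]
}}

```text
t: 6.35
eef_pos: [635.2, -93.5, 130.9]
tcp_rot: [-3.13, 0.003, 0.028]
ft_force: [-0.2, 0.4, -2.2]
opening: 0.622
```

Emit:
{"op": "arm_command", "data": {
  "deltas": [
    [[1,0.04,0.05,0,0],[1,0.04,0.05,0,0],[1,0.02,0.01,0,0],[1,0,0,0,0]]
  ]
}}

```text
t: 6.68
eef_pos: [644.3, -77.6, 129.5]
tcp_rot: [-3.129, 0.006, 0.031]
ft_force: [-0.9, -0.1, -1.5]
opening: 0.619
```

```bash
python3 - <<'E'
from h import *
st=env.state();print(st['eef_pos'],st['tcp_rot'],st['opening'],st['ft_force'])
a=cam('scene');b=cam('top')
f=lambda c,x,y,w=120,h=120:cv2.resize(c['frame'][y:y+h,x:x+w],(400,400),interpolation=2)
cv2.imwrite('pics/g5.png',cv2.cvtColor(cv2.convertScaleAbs(np.hstack([f(a,185,165),f(b,230,110)]),alpha=1.5),4))
E
```

```text
[644.30159085 -77.63422324 129.51846541] [-3.12882951  0.00633246  0.03123542] 0.6185746715890716 [-0.91140623 -0.08724826 -1.45618517]
```

View pics/g5.png

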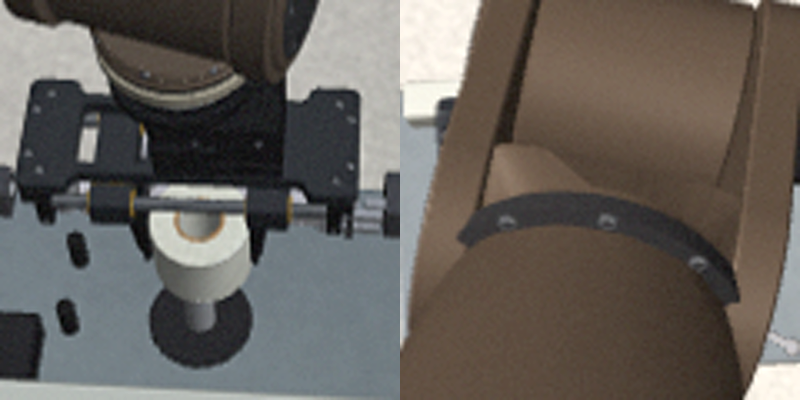

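```bash
python3 - <<'E'
from h import *
import pickle
s=pickle.load(open('scene0.pkl','rb'))
X=np.array([644.8,-83.5])
for z in(34,60,104,114.5,164.5):
  print(z,((proj(s,[[*X,z]])[0]-[185,165]+.5)/.3-.5).round(1))
for z in(114.5,164.5):
  print('tcp',z,((proj(s,[[644.3,-77.6,z]])[0]-[185,165]+.5)/.3-.5).round(1))
E
```

```text
34 [201.5 317.8]
60 [199.7 299.6]
104 [196.6 266.7]
114.5 [195.8 258.5]
164.5 [191.9 216.9]
tcp 114.5 [205.5 258.5]
tcp 164.5 [202.  216.9]
```

The bore is at crop (200,222), and the axis should project to (192,217). That puts the roll about 4.7 mm too far in +y. I'll correct that and start down.

Emit:
{"op": "arm_command", "data": {
  "deltas": [
    [[1,0,-0.03,0,0],[1,0,-0.02,0,0],[1,0,0,0,0],[1,0,0,-0.03,0],[1,0,0,0,0]]
  ]
}}

```text
t: 7.2
eef_pos: [643.8, -83.0, 127.1]
tcp_rot: [-3.129, 0.006, 0.032]
ft_force: [-0.0, 0.2, -1.4]
opening: 0.622
```

```bash
python3 - <<'E'
from h import *
st=env.state();print(st['eef_pos'],st['tcp_rot'],st['opening'],st['ft_force'])
a=cam('scene')
cv2.imwrite('pics/g6.png',cv2.cvtColor(cv2.convertScaleAbs(cv2.resize(a['frame'][205:285,205:285],(600,600),interpolation=2),alpha=1.5),4))
z=st['eef_pos'][2]-15
for zz in(z,z+50):print(zz,((proj(a,[[644.8,-83.5,zz]])[0]-[205,205]+.5)*7.5-.5).round(1))
E
```

```text
[643.81095953 -82.95082128 127.08442528] [-3.12921659  0.00551277  0.03215104] 0.6223334592076539 [-0.02307984  0.23552471 -1.3790012 ]
112.08442528483124 [291.7 286.5]
162.08442528483124 [282.8 193.4]
```

View pics/g6.png

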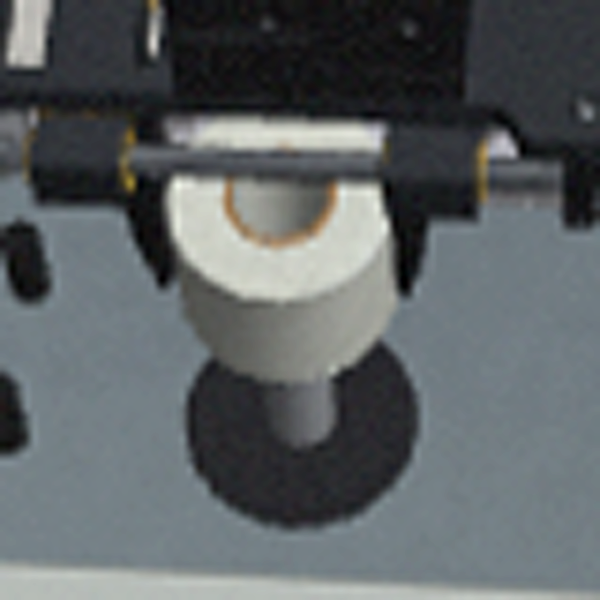

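Bore centre is at crop (280,197) against an expected (283,193), so it is aligned to within 1 mm. Lowering.

Emit:
{"op": "arm_command", "data": {
  "deltas": [
    [[1,0.01,0,-0.08,0],[1,0,0,-0.08,0],[1,0,0,-0.08,0],[1,0,0,-0.08,0],[1,0,0,0,0]]
  ]
}}

```text
t: 7.67
eef_pos: [644.7, -83.1, 91.6]
tcp_rot: [-3.129, 0.006, 0.032]
ft_force: [-1.0, 0.5, -2.2]
opening: 0.621
```

Emit:
{"op": "arm_command", "data": {
  "deltas": [
    [[1,0,0,-0.08,0],[1,0,0,-0.08,0],[1,0,0,-0.08,0],[1,0,0,-0.08,0],[1,0,0,-0.05,0],[1,0,0,0,0]]
  ]
}}

```text
t: 8.17
eef_pos: [644.6, -83.1, 49.8]
tcp_rot: [-3.129, 0.006, 0.032]
ft_force: [-0.4, 0.8, 2.8]
opening: 0.619
```

Emit:
{"op": "arm_command", "data": {
  "deltas": [
    [[1,0,0,-0.02,0],[1,0,0,0,0],[0,0,0,0,0],[0,0,0,0,0],[0,0,0,0,0],[0,0,0,0,0]]
  ]
}}

```text
t: 8.67
eef_pos: [646.1, -83.1, 50.3]
tcp_rot: [-3.13, 0.002, 0.032]
ft_force: [-0.1, -0.4, -0.0]
opening: 0.842
```

```bash
python3 - <<'E'
from h import *
st=env.state();print(st['eef_pos'],st['tcp_rot'],st['opening'],st['ft_force'])
a=cam('scene')
cv2.imwrite('pics/g7.png',cv2.cvtColor(cv2.convertScaleAbs(cv2.resize(a['frame'][205:285,205:285],(600,600),interpolation=2),alpha=1.5),4))
E
```

```text
[646.06059286 -83.09884709  50.29902374] [-3.12973617e+00  2.24873742e-03  3.19299997e-02] 0.8417969063040427 [-0.08443331 -0.44182911 -0.01299248]
```

View pics/g7.png

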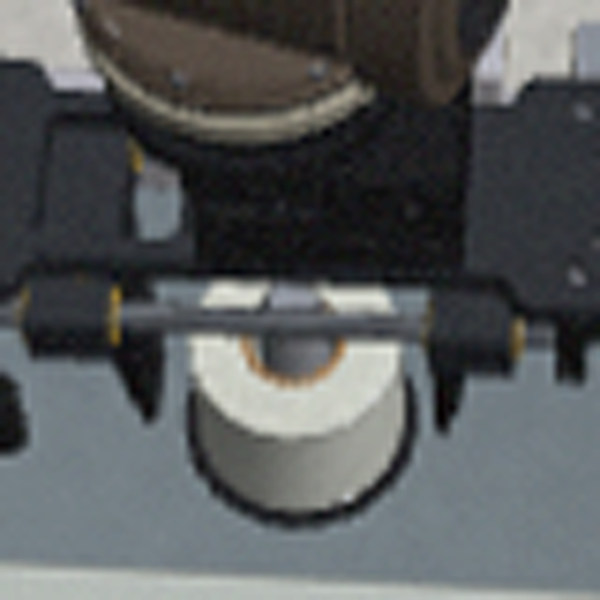

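The roll is down: only a thin black seat ring shows around its foot, and the spindle stands in the bore. Lifting straight off.

Emit:
{"op": "arm_command", "data": {
  "deltas": [
    [[0,0,0,0,0],[0,0,0,0.05,0],[0,0,0,0.15,0],[0,0,0,0.2,0],[0,0,0,0.2,0],[0,0,0,0.2,0],[0,0,0,0.1,0],[0,0,0,0,0]]
  ]
}}

```text
t: 9.38
eef_pos: [644.9, -83.0, 144.4]
tcp_rot: [-3.129, 0.005, 0.032]
ft_force: [0.6, 0.1, 0.4]
opening: 1.002
```

Emit:
{"op": "arm_command", "data": {
  "deltas": [
    [[0.2,-0.1,-0.04,0,0],[0.2,-0.2,-0.08,0,0],[0.2,-0.2,-0.08,0,0],[0.2,-0.2,-0.08,0,0],[0.2,-0.1,-0.04,0,0],[0.2,0,0,0,0],[0.2,0,0,0,0]]
  ]
}}

```text
t: 9.97
eef_pos: [555.6, -115.7, 138.3]
tcp_rot: [-3.126, 0.012, 0.033]
ft_force: [0.3, -0.4, 0.6]
opening: 0.801
```

Emit:
{"op": "arm_command", "data": {
  "deltas": [
    [[0.2,0.04,-0.01,0,-0.01],[0.2,0,0,-0.1,0],[0.2,0,0,-0.1,0],[0.2,0,0,0,0]]
  ]
}}

```text
t: 10.3
eef_pos: [561.1, -116.3, 115.1]
tcp_rot: [-3.126, 0.013, 0.024]
ft_force: [0.4, 0.4, 0.1]
opening: 0.802
```

```bash
python3 - <<'E'
from h import *
st=env.state();print(st['eef_pos'],st['tcp_rot'],st['opening'],st['ft_force'])
a=cam('scene')
cv2.imwrite('pics/g8.png',cv2.cvtColor(cv2.convertScaleAbs(cv2.resize(a['frame'][180:280,170:310],(784,560),interpolation=2),alpha=1.5),4))
E
```

```text
[ 561.10912918 -116.3372687   115.11051399] [-3.12626637  0.01267885  0.02424558] 0.801706311235758 [0.37969302 0.44618076 0.10218666]
```

View pics/g8.png

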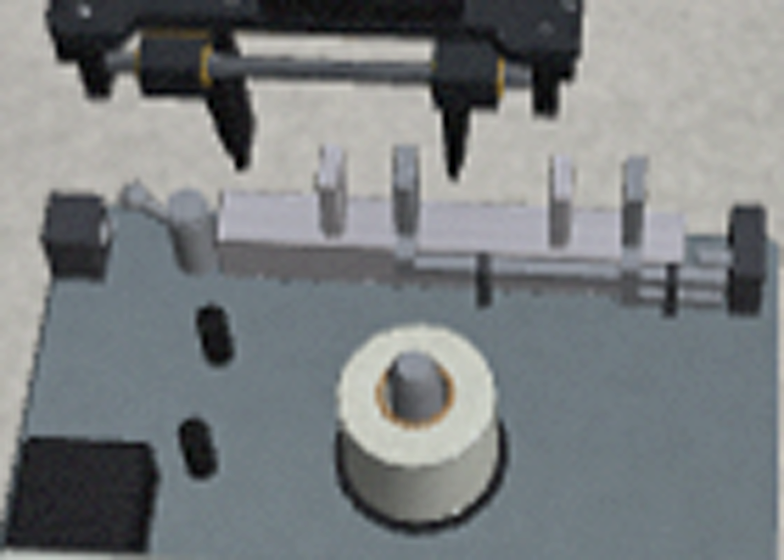

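The roll stands on its seat. Fingertips are at crop (242,165) and (455,178), straddling the inner post (332,150) and tab (405,150). I'll descend and squeeze.

Emit:
{"op": "arm_command", "data": {
  "deltas": [
    [[0.2,0,0,-0.1,0],[0.2,0,0,-0.1,0],[0.2,0,0,-0.1,0],[0.2,0,0,-0.07,0],[0.2,0,0,0,0]]
  ]
}}

```text
t: 10.77
eef_pos: [561.4, -115.7, 73.9]
tcp_rot: [-3.126, 0.013, 0.025]
ft_force: [0.4, 0.3, -0.1]
opening: 0.797
```

Emit:
{"op": "arm_command", "data": {
  "deltas": [
    [[0.6,0,-0.01,0,0],[1,0,0,0,0],[1,0,0,0,0],[1,0,0,0,0],[1,0,0,0,0],[1,0,0,0,0],[1,0,0,0,0],[1,0,0,0,0],[1,0,0,0,0]]
  ]
}}

```text
t: 11.52
eef_pos: [561.5, -117.1, 74.0]
tcp_rot: [-3.127, 0.013, 0.026]
ft_force: [-3.1, -11.8, -3.6]
opening: 0.247
```

The opening is 23.5 mm, so the inner catch is fully squeezed. Now release, lift and go to the outer catch.

Emit:
{"op": "arm_command", "data": {
  "deltas": [
    [[0.2,0,0,0,0],[0.2,0,0,0,0],[0.2,0,0,0,0],[0.2,0,0,0,0],[0.2,0,0,0.1,0],[0.2,0,0,0.15,0],[0.2,0,0,0.15,0],[0.2,0,0,0.05,0],[0.2,0,0,0,0]]
  ]
}}

```text
t: 12.27
eef_pos: [561.7, -117.5, 123.5]
tcp_rot: [-3.128, 0.012, 0.027]
ft_force: [1.4, -0.6, -0.4]
opening: 0.787
```

Emit:
{"op": "arm_command", "data": {
  "deltas": [
    [[0.2,0,0.1,0,0],[0.2,-0.01,0.2,0,0],[0.2,-0.01,0.25,0,0],[0.2,-0.01,0.2,0,0],[0.2,0,0.08,0,0],[0.2,0,0,0,0],[0.2,0,0,0,0]]
  ]
}}

```text
t: 12.85
eef_pos: [557.0, -28.8, 121.5]
tcp_rot: [-3.128, 0.014, 0.026]
ft_force: [-0.1, -0.3, -0.1]
opening: 0.802
```

```bash
python3 - <<'E'
from h import *
st=env.state();print(st['eef_pos'],st['tcp_rot'],st['opening'],st['ft_force'])
a=cam('scene')
cv2.imwrite('pics/g9.png',cv2.cvtColor(cv2.convertScaleAbs(cv2.resize(a['frame'][180:280,170:310],(784,560),interpolation=2),alpha=1.5),4))
E
```

```text
[557.04265566 -28.7602294  121.46303682] [-3.12761022  0.01378532  0.02575311] 0.8020442384441594 [-0.06367958 -0.28588178 -0.095538  ]
```

View pics/g9.png

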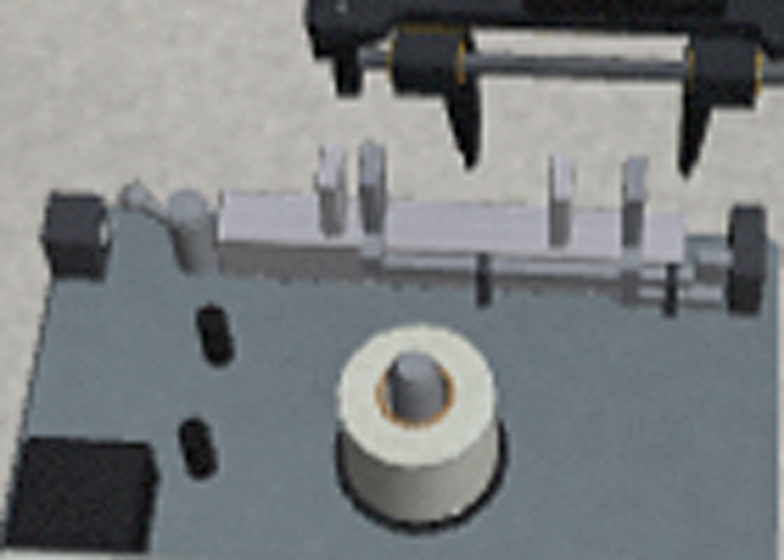

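The inner tab now sits at crop (371,150), up from (405,150), so it has been squeezed. The fingertips at (472,165) and (688,172) straddle the outer post (562,160) and tab (635,160). Descending.

Emit:
{"op": "arm_command", "data": {
  "deltas": [
    [[0.2,0.01,0.01,-0.1,0],[0.2,0,0,-0.12,0],[0.2,0,0,-0.12,0],[0.2,0,0,-0.1,0],[0.2,0,0,0,0]]
  ]
}}

```text
t: 13.32
eef_pos: [558.7, -31.7, 73.4]
tcp_rot: [-3.128, 0.013, 0.021]
ft_force: [0.4, -1.2, -0.0]
opening: 0.8
```

Emit:
{"op": "arm_command", "data": {
  "deltas": [
    [[0.2,0,0.03,0,0],[0.3,0,0.02,0,0.005],[1,0,0,0,0],[1,0,0,0,0],[1,0,0,0,0],[1,0,0,0,0],[1,0,0,0,0],[1,0,0,0,0],[1,0,0,0,0],[1,0,0,0,0]]
  ]
}}

```text
t: 14.15
eef_pos: [559.2, -27.2, 74.0]
tcp_rot: [-3.129, 0.012, 0.025]
ft_force: [-0.0, -6.6, -1.1]
opening: 0.249
```

Emit:
{"op": "arm_command", "data": {
  "deltas": [
    [[1,-0.06,-0.003,0,0.05],[1,-0.126,-0.012,0,0.1],[1,-0.124,-0.022,0,0.1],[1,-0.122,-0.032,0,0.1],[1,0,0,0,0]]
  ]
}}

```text
t: 14.57
eef_pos: [515.0, -34.7, 74.0]
tcp_rot: [-3.13, 0.01, 0.312]
ft_force: [0.2, 1.4, -5.9]
opening: 0.25
```

```bash
cat > arc.py <<'E'
from h import *
st=env.state();p=st['eef_pos'];d=p[:2]-np.array([562.7,-185.2])
a=np.arctan2(-d[0],d[1]);print('pos',p.round(1),'ang',a.round(3),'rad',np.hypot(*d).round(1),'yaw',st['tcp_rot'].round(3),'F',st['ft_force'].round(1),'M',st['moment'].round(2),st['opening'],st['joints'].round(2),st['t'])
b=a
for k in range(8):
    n=b+.08; print([round(v,3) for v in (-1.58*(np.sin(n)-np.sin(b)),1.58*(np.cos(n)-np.cos(b)))],end=' '); b=n
print()
E
python3 arc.py
```

```text
pos [515.  -34.7  74. ] ang 0.307 rad 157.9 yaw [-3.13   0.01   0.312] F [ 0.2  1.4 -5.9] M [-0.19 -0.02 -0.17] 0.2501464762507608 [-0.2   0.54  1.95  0.01  0.66  1.05] 14.5667
[np.float64(-0.119), np.float64(-0.043)] [np.float64(-0.115), np.float64(-0.052)] [np.float64(-0.11), np.float64(-0.061)] [np.float64(-0.105), np.float64(-0.07)] [np.float64(-0.099), np.float64(-0.078)] [np.float64(-0.093), np.float64(-0.086)] [np.float64(-0.086), np.float64(-0.093)] [np.float64(-0.078), np.float64(-0.1)]
```

Emit:
{"op": "arm_command", "data": {
  "deltas": [
    [[1,-0.119,-0.043,0,0.1],[1,-0.115,-0.052,0,0.1],[1,-0.11,-0.061,0,0.1],[1,-0.105,-0.07,0,0.1],[1,0,0,0,0]]
  ]
}}

```text
t: 14.98
eef_pos: [470.3, -57.1, 74.1]
tcp_rot: [-3.131, 0.007, 0.633]
ft_force: [0.2, -1.1, -5.3]
opening: 0.251
```

```bash
python3 arc.py; python3 - <<'E'
from h import *
a=cam('scene')
cv2.imwrite('pics/h1.png',cv2.cvtColor(cv2.convertScaleAbs(cv2.resize(a['frame'][130:280,150:340],(760,600),interpolation=2),alpha=1.5),4))
E
```

```text
pos [470.3 -57.1  74.1] ang 0.625 rad 158.0 yaw [-3.131  0.007  0.633] F [ 0.2 -1.1 -5.3] M [-0.7   0.14 -0.33] 0.25055875345857687 [-0.26  0.5   2.06  0.    0.6   0.67] 14.9833
[np.float64(-0.099), np.float64(-0.078)] [np.float64(-0.093), np.float64(-0.086)] [np.float64(-0.086), np.float64(-0.093)] [np.float64(-0.078), np.float64(-0.099)] [np.float64(-0.07), np.float64(-0.105)] [np.float64(-0.061), np.float64(-0.111)] [np.float64(-0.052), np.float64(-0.115)] [np.float64(-0.043), np.float64(-0.119)]
```

View pics/h1.png

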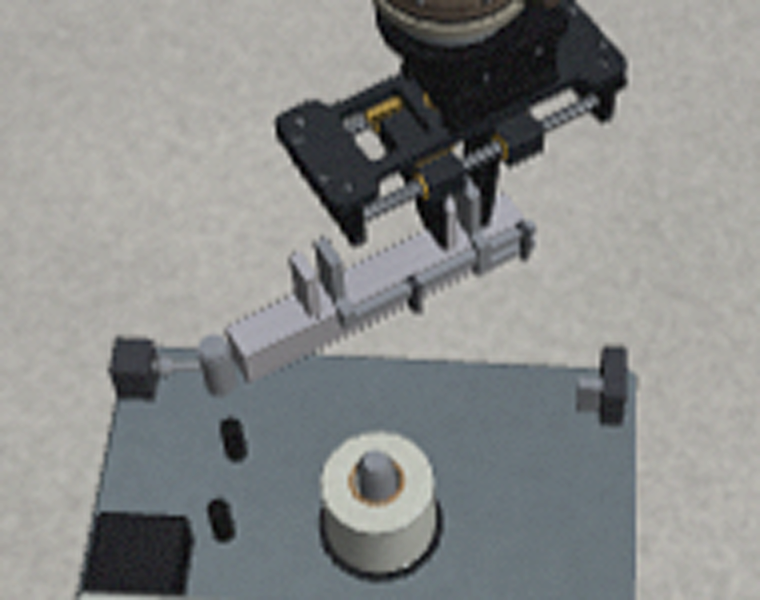

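The gate is swinging with the gripper: it runs from the hinge at (215,355) to the outer catch at (460,210). The roll is still seated at (378,500). Carrying on.

Emit:
{"op": "arm_command", "data": {
  "deltas": [
    [[1,-0.099,-0.078,0,0.1],[1,-0.093,-0.086,0,0.1],[1,-0.086,-0.093,0,0.1],[1,-0.078,-0.099,0,0.1],[1,0,0,0,0]]
  ]
}}

```text
t: 15.45
eef_pos: [435.8, -91.3, 74.1]
tcp_rot: [-3.129, 0.006, 0.941]
ft_force: [-1.6, 2.4, -3.4]
opening: 0.247
```

```bash
python3 arc.py
```

```text
pos [435.8 -91.3  74.1] ang 0.934 rad 157.9 yaw [-3.129  0.006  0.941] F [-1.6  2.4 -3.4] M [-0.18 -0.17 -0.29] 0.24674429897824432 [-0.35  0.47  2.12 -0.    0.56  0.28] 15.45
[np.float64(-0.071), np.float64(-0.104)] [np.float64(-0.062), np.float64(-0.11)] [np.float64(-0.054), np.float64(-0.114)] [np.float64(-0.044), np.float64(-0.118)] [np.float64(-0.035), np.float64(-0.122)] [np.float64(-0.025), np.float64(-0.124)] [np.float64(-0.015), np.float64(-0.125)] [np.float64(-0.005), np.float64(-0.126)]
```

Emit:
{"op": "arm_command", "data": {
  "deltas": [
    [[1,-0.071,-0.104,0,0.1],[1,-0.062,-0.11,0,0.1],[1,-0.054,-0.114,0,0.1],[1,-0.044,-0.118,0,0.1],[1,0,0,0,0]]
  ]
}}

```text
t: 15.87
eef_pos: [413.3, -134.0, 74.1]
tcp_rot: [-3.124, 0.004, 1.245]
ft_force: [-4.0, 4.7, 0.1]
opening: 0.255
```

```bash
python3 arc.py
```

```text
pos [ 413.3 -134.    74.1] ang 1.241 rad 158.0 yaw [-3.124  0.004  1.245] F [-4.   4.7  0.1] M [ 0.15 -0.02 -0.25] 0.2554207963106484 [-0.46  0.46  2.14 -0.01  0.55 -0.13] 15.8667
[np.float64(-0.036), np.float64(-0.121)] [np.float64(-0.026), np.float64(-0.124)] [np.float64(-0.016), np.float64(-0.125)] [np.float64(-0.006), np.float64(-0.126)] [np.float64(0.004), np.float64(-0.126)] [np.float64(0.014), np.float64(-0.126)] [np.float64(0.024), np.float64(-0.124)] [np.float64(0.034), np.float64(-0.122)]
```

Emit:
{"op": "arm_command", "data": {
  "deltas": [
    [[1,-0.036,-0.121,0,0.1],[1,-0.026,-0.124,0,0.1],[1,-0.016,-0.125,0,0.1],[1,-0.003,-0.05,0,0.04],[1,0,0,0,0]]
  ]
}}

```text
t: 16.28
eef_pos: [405.1, -173.3, 74.1]
tcp_rot: [-3.118, 0.0, 1.498]
ft_force: [-5.3, 4.6, 1.4]
opening: 0.253
```

```bash
python3 arc.py
```

```text
pos [ 405.1 -173.3   74.1] ang 1.495 rad 158.1 yaw [-3.118  0.     1.498] F [-5.3  4.6  1.4] M [ 0.27  0.02 -0.12] 0.2529625319789501 [-0.55  0.47  2.13 -0.02  0.57 -0.46] 16.2833
[np.float64(-0.004), np.float64(-0.126)] [np.float64(0.006), np.float64(-0.126)] [np.float64(0.016), np.float64(-0.125)] [np.float64(0.026), np.float64(-0.124)] [np.float64(0.035), np.float64(-0.121)] [np.float64(0.045), np.float64(-0.118)] [np.float64(0.054), np.float64(-0.114)] [np.float64(0.063), np.float64(-0.109)]
```

The gate is at about 1.47 rad. I'll hold still and check for creep, then take both views.

Emit:
{"op": "arm_command", "data": {
  "deltas": [
    [[1,0,-0.02,0,0.015],[1,0,0,0,0],[1,0,0,0,0],[1,0,0,0,0],[1,0,0,0,0],[1,0,0,0,0],[1,0,0,0,0],[1,0,0,0,0]]
  ]
}}

```text
t: 16.95
eef_pos: [405.5, -168.1, 74.3]
tcp_rot: [-3.107, -0.005, 1.466]
ft_force: [-5.9, 3.6, 0.6]
opening: 0.252
```

```bash
python3 arc.py; python3 - <<'E'
from h import *
a=cam('scene','end_s.png');b=cam('top','end_t.png')
cv2.imwrite('pics/h2.png',cv2.cvtColor(cv2.convertScaleAbs(cv2.resize(a['frame'][110:290,130:340],(700,600),interpolation=2),alpha=1.5),4))
E
```

```text
pos [ 405.5 -168.1   74.3] ang 1.463 rad 158.2 yaw [-3.107 -0.005  1.466] F [-5.9  3.6  0.6] M [ 0.04  0.04 -0.19] 0.2522126719482826 [-0.54  0.47  2.12 -0.02  0.58 -0.42] 16.95
[np.float64(-0.009), np.float64(-0.126)] [np.float64(0.001), np.float64(-0.126)] [np.float64(0.012), np.float64(-0.126)] [np.float64(0.022), np.float64(-0.125)] [np.float64(0.031), np.float64(-0.122)] [np.float64(0.041), np.float64(-0.119)] [np.float64(0.051), np.float64(-0.116)] [np.float64(0.06), np.float64(-0.111)]
```

View pics/h2.png

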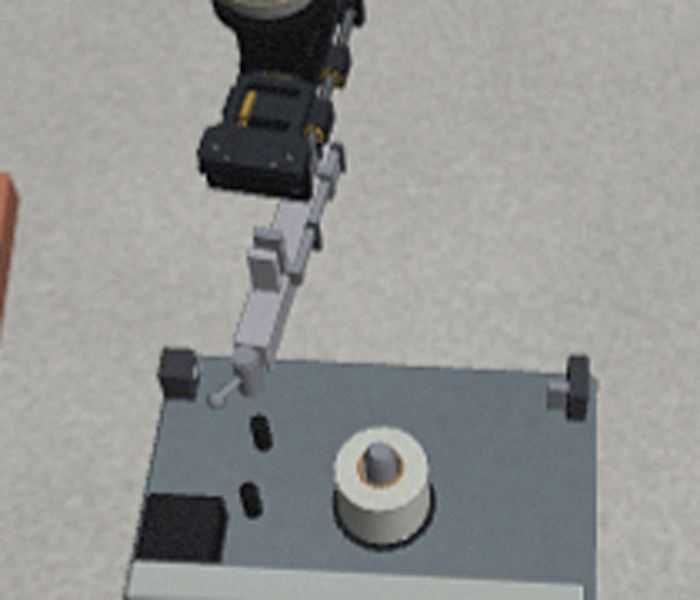

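View pics/end_t.png

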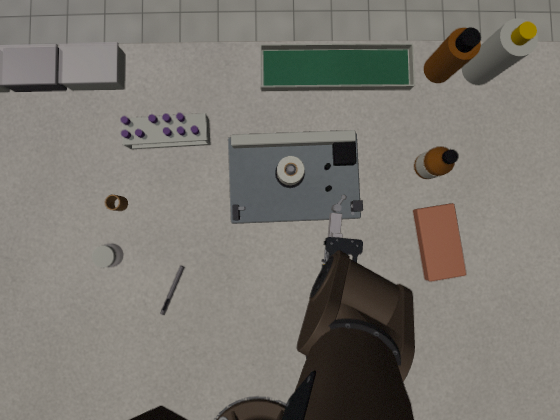

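Gate wide open, gripper on the outer catch, roll seated at (381,490), and the bystanders unmoved in the top view. Zero rows let it creep back slightly, to about 1.44 rad. I'll push it a little further, ending on a pushing row so the final target holds it.

Emit:
{"op": "arm_command", "data": {
  "deltas": [
    [[1,0,-0.05,0,0.04],[1,0,-0.05,0,0.04],[1,0,-0.03,0,0.02],[1,0,-0.01,0,0.01]]
  ]
}}

```text
t: 17.38
eef_pos: [404.6, -177.9, 74.3]
tcp_rot: [-3.099, -0.009, 1.535]
ft_force: [-6.3, 3.2, 1.6]
opening: 0.259
```

```bash
python3 arc.py; python3 - <<'E'
from h import *
for i in range(4): cam('scene')
E
python3 arc.py
```

```text
pos [ 404.6 -177.9   74.3] ang 1.524 rad 158.3 yaw [-3.099 -0.009  1.535] F [-6.3  3.2  1.6] M [ 0.08 -0.02 -0.32] 0.2589447145642572 [-0.56  0.48  2.11 -0.02  0.6  -0.5 ] 17.3833
[np.float64(-0.001), np.float64(-0.126)] [np.float64(0.009), np.float64(-0.126)] [np.float64(0.019), np.float64(-0.125)] [np.float64(0.029), np.float64(-0.123)] [np.float64(0.039), np.float64(-0.12)] [np.float64(0.048), np.float64(-0.117)] [np.float64(0.058), np.float64(-0.112)] [np.float64(0.066), np.float64(-0.107)] 
pos [ 404.6 -177.7   74.3] ang 1.523 rad 158.3 yaw [-3.099 -0.009  1.534] F [-7.8  3.   2.5] M [ 0.03  0.12 -0.28] 0.25327737217325114 [-0.56  0.48  2.11 -0.02  0.6  -0.5 ] 17.5833
[np.float64(-0.001), np.float64(-0.126)] [np.float64(0.009), np.float64(-0.126)] [np.float64(0.019), np.float64(-0.125)] [np.float64(0.029), np.float64(-0.123)] [np.float64(0.039), np.float64(-0.12)] [np.float64(0.048), np.float64(-0.117)] [np.float64(0.057), np.float64(-0.113)] [np.float64(0.066), np.float64(-0.108)]
```

It now holds steady at about 1.50 rad, with the grip tight at 24 mm. Handing in.

```bash
python3 -c "
from h import *
print(env.job_done())"; python3 arc.py | head -1
```

```text
the job is handed in; nothing more can be done
None
the job is handed in; nothing more can be done
```

The job is handed in at about 17.6 s of the 58 s allowed; no verdict came back.

- **Roll:** It went over the spindle, down onto its seat, and was released. The last pictures show it still seated, with only a thin rim of the black seat disc around its foot. My first grip on it was about 8 mm off centre, so I opened, re-centred and gripped again before lifting.
- **Catches:** I squeezed the inner one first, then the outer. Both read a width of about 23.5 mm, close to the 24 mm given for a squeezed catch.
- **Gate:** I swung it by the outer catch past the click to about 1.50 rad (86°). I worked that angle out from the gripper's position around the hinge.
- **Hold:** An early hold let the gate creep back about 0.03 rad, so I pushed it out again and ended on a pushing move. It then held steady through four camera calls (0.2 s), with the catch still gripped at about 24 mm.
- **Everything else:** The bystanders in view looked unmoved in the top picture. Wrist force stayed around 12 N or less in the readings I took.

I could not check the gate after handing in, because the robot stops answering at that point.

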